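Add a blood tube to a tube magazine whose lid may be locked

ROBOT

A 6-joint arm with a two-finger parallel gripper is mounted at the origin on the work surface; the furniture and walls round the work are solid. World frame = base frame: x ahead of the robot, y to its left, z up, the work surface at z = 0. Lengths are in m, angles in rad, forces in N, time in s.
With the tool pointing down it reaches from about 0.4 to 0.825 m from the base axis. Payload 7 kg.
Tool frame: the origin (TCP) lies midway between the tips of the shut fingers; the grasp point (between the pads) lies robot.grip_point_offset behind it (robot.grip_point_offset is the distance from the TCP to the grasp point, in m); z points along the fingers, y is the line along which they close (so a half turn about z gives the same grasp; the last joint's range is limited). The gripper opens to 85 mm and grips with 20 to 120 N. Pads are 22 mm wide; open, the fingers measure 114 mm over their backs; the gripper's body (76 mm by 85 mm) begins 54 mm behind the grasp point. The pads swing forward as they close: fully open they stand 13 mm farther back than shut.
Start: joints at [-1.023, 0.359, 0.012, 0, -1.224, -0.288], TCP at [0.173, -0.652, 0.231] pointing down, gripper open.
Joint ranges: [-3.07, 3.07], [-1.43, 2.12], [-1.02, 1.25], [-3.03, 1.67], [-3.05, -0], [-3.03, 3.03]. Speed limits (rad/s): [2.39, 2.39, 3.01, 3.14, 3.14, 3.14].

INTERFACE

Orientations are given as [roll, pitch, yaw] about the fixed x, y, z axes, in that order (R = Rz(yaw) Ry(pitch) Rx(roll)).
In Python, from rig import robot, cams, job_done gives the robot as it stands.
- The arm moves only by the tool carry_out, never from a script. Its argument "steps" is a list of rows, each a list of 3 entries, a list of its own where there are three numbers: the opening, from 0 (shut) to 1 (fully open), then the shift along the world's x, y, z in mm, then the turn about the world's z in rad. A call has exactly 10 rows; each row shifts and turns the commanded pose from where the row before left it; what a row does not reach is not made up. A row lasts 1/10 s, in which the tool goes at most 50 mm and 8.59 degrees, less where a joint would pass 70% of its speed; a pose out of reach is approached as far as the arm can. A call with a gripper value outside its range is refused whole. The fingers move at their own pace and stop on an object; the grip force is fixed at half the most. Time passes only in rows, so rows that do not move let the fingers close, or fill a call up. It gives the time, the measured TCP pose, the force, the opening and the grip force at its end, in the units of the state.
- robot.sense(): the state, without advancing time (a new reading comes with each control period).
- cams.camera(name): name is "side" or "top"; returns a dict with "pixels" (400x640x3 uint8, blue, green, red), "fx", "fy", "cx", "cy" (pixels), "R" (3x3) and "t" (3): a world point X has camera coordinates R X + t. Camera axes: x right, y down, z forward; pixel columns grow to the right and rows downward; lengths in m; the calibration is good to about 2 mm. A picture is of the moment at which its call begins. There is no depth.
- job_done(): hands the job in; it is judged then, once.
The state is a dict: "clock": time; "joint_positions": joint angles; "dq": joint speeds; "joint_efforts": joint torques, N m; "position": TCP position; "orientation": TCP orientation; "ft_force": force on the tool from outside, world axes, zero at the start; "torque": the same for the moment, N m; "finger_gap": opening from 0.0 (shut) to 1.0 (fully open); "gripper_force": force on a finger pad.
Only numpy, scipy, OpenCV 4.12 (cv2) and the standard library are available. Lean on these libraries where they do the work, as an engineer would, in place of code of your own. Each camera call takes 0.05 s, during which the arm holds its last target. There are 200 camera calls.

TASK

Add the red-capped tube lying on the bench to the inclined tube magazine: slide the blue lid fully open, lay the tube in through the opening with its cap on the same side as the tubes already waiting, let it roll down behind them, and slide the lid fully shut again. The lid may or may not be locked and the round knob does not show which, so try the lid gently; if it will not move, give the knob a quarter turn and try again, and do not force it or push the magazine about. Lower the tube in rather than dropping it, and leave the other things on the bench where they are.

Things in the scene. Friction and masses are not known exactly. Their poses are not given: they have to be found in the camera images.
- magazine: Inclined tube magazine loose on rubber feet, 5 kg, white, clear cheeks, 230 (x) x 136 (y) mm, flat deck 100 mm high. Origin: centre of its underside; x from its low front end to the lock at its rear, y to the side of the caps (red stripe), z up. Inside, two rails fall 12 degrees towards -x to a stop: a tube laid across them (along y) rolls down by itself, to rest at about x -0.058, z 0.062.
- mouth (a point): Centre of the opening in the deck that the lid covers, at deck height (x = 0.020, y = 0, z = 0.100 in the magazine's frame). The opening is 80 mm long along the magazine's x and 120 mm wide along its y; a tube lying on the rails under this point has its centre 22 mm below it. Axes as the magazine's.
- lid (a joint): How far the blue lid has been slid from shut (0 m) to fully open (0.078 m); it slides level, along the magazine's -x, on top of the clear deck, with 1.5 N of friction, and stays where it is left. Locked, it stops hard after 1 to 2 mm.
- lid_grip (a point): Centre of the black grip bar standing on the lid: 10 mm thick along the magazine's x, 56 mm long along its y, from 107 to 127 mm above the bench; the lid's top is at 107 mm. Moves with the lid (x = 0.015 in the magazine's frame when shut). Axes as the magazine's.
- lock (a point): Centre of the plain round black lock knob, 37 mm across, from 112 to 130 mm above the bench, on a grey boss 48 mm across; vertical axis. It turns either way without stop or mark (0.09 N m friction). It holds the lid over some 80 degrees, frees it over the next 100, twice a turn: a quarter turn from where it holds frees it. State at the start unknown. This point does not turn with the knob.
- tube_mid (a point): Centre of the loose tube lying on the bench: round, 107 mm long, 17 mm across (to be taken as 17 mm all along), 14 g, its centre 8 mm above the bench. The point's z axis points along the tube to its red cap. It rolls when pushed.
- tube_cap (a point): Middle of the red cap of that tube, 41 mm from the tube's centre.
- tube: The same loose tube; this point is the centre of its foot end, z axis towards the cap.
- tube_a_mid (a point): Centre of the first waiting tube, in the magazine at the stop (17 mm across, 107 mm long; z axis towards its cap).
- tube_b_mid (a point): Centre of the second waiting tube, behind the first.
- cup: Bystander: specimen cup with yellow lid, 52 mm across, 62 mm high. Origin: centre of its underside.
- dropper: Bystander: dropper bottle with blue cap, 25 mm across, 71 mm high. Origin: centre of its underside.
- carton: Bystander: white kit carton with purple top, 67 x 131 x 55 mm. Origin: centre of its underside.
Not all that is in view belongs to the job. What is shaped like the tube but purple or turquoise is not meant.

How it is judged:
By the outcome, as a careful person would: the job done as asked, in the order asked, and still so for the second after the job is handed in, with the robot touching nothing.
It also fails if it takes over 72 s, if anything falls off the work surface, if the arm or the gripper's body presses on something with over 40 N, if the wrist force passes 120 N, or if a joint passes its speed limit or range.

## Working session

There is one attempt and no reset: what is moved stays moved. The work goes in short steps, Python scripts to look and compute and a tool call to move; the robot and the scene stay as the last step left them, time stands still between calls to the robot, and variables do not carry over. Pictures are saved under pics/ and viewed, at most 10 in all, crops included, and the job is handed in when it is done.

Besides the shell and the picture viewer there is one more tool, called after "Call:" as name([rows], argument=value, ...), one row to a line, values as JSON. carry_out: Moves the arm, as the interface text tells. Its arguments: {"type":"object","properties":{"steps":{"type":"array"}},"required":["steps"]}

```bash
mkdir -p pics; ls; cat > h.py <<'E'
import numpy as np,cv2
from rig import robot,cams,job_done
def snap(n,tag=None):
    c=cams.camera(n)
    if tag: cv2.imwrite(f'pics/{tag}.png',c['pixels'])
    c['R']=np.array(c['R']);c['t']=np.array(c['t']).ravel();return c
def ray(c,u,v):
    d=np.array([(u-c['cx'])/c['fx'],(v-c['cy'])/c['fy'],1.]);return -c['R'].T@c['t'],c['R'].T@d
def onplane(c,u,v,z):
    o,d=ray(c,u,v);return o+d*(z-o[2])/d[2]
def proj(c,X):
    p=c['R']@np.array(X)+c['t'];return c['fx']*p[0]/p[2]+c['cx'],c['fy']*p[1]/p[2]+c['cy']
def tri(c1,p1,c2,p2):
    o1,d1=ray(c1,*p1);o2,d2=ray(c2,*p2)
    s=np.linalg.lstsq(np.c_[d1,-d2],o2-o1,rcond=None)[0];a=o1+d1*s[0];b=o2+d2*s[1]
    return (a+b)/2,np.linalg.norm(a-b)
E
python3 - <<'E'
from h import *
t=snap('top','top0');s=snap('side','side0')
for c in(t,s):print(c['fx'],c['cx'],c['cy'],(-c['R'].T@c['t']).round(3),c['R'].round(2).tolist())
print(robot.sense(),robot.grip_point_offset)
E
```

```text
pics
506.74209496282134 311.41804860457273 193.41801474945177 [ 0.312 -0.247  1.585] [[0.02, -1.0, -0.0], [-0.99, -0.02, -0.17], [0.17, 0.0, -0.99]]
485.5662378385544 322.34734314159454 194.06066724338527 [ 0.232 -1.276  0.904] [[0.95, -0.32, -0.01], [-0.2, -0.56, -0.8], [0.25, 0.76, -0.59]]
{'clock': 0.1, 'joint_positions': array([-1.02291395e+00,  3.59309975e-01,  1.11826668e-02, -3.05978943e-04,
       -1.22412894e+00, -2.88109589e-01]), 'dq': array([-0.00040615, -0.0022068 ,  0.00263283,  0.00084913,  0.00096011,
        0.00212826]), 'joint_efforts': array([-2.53026978e-03, -5.84763908e+01,  2.94106400e+01,  6.95464119e+00,
       -3.20908432e-03, -5.14312987e-06]), 'position': array([ 0.17325287, -0.6519464 ,  0.23047528]), 'orientation': array([ 3.14011117e+00, -1.39057229e-04, -2.88192394e+00]), 'ft_force': array([-0.02323962, -0.38172055,  1.09660645]), 'torque': array([-0.02001816,  0.00724953,  0.01285194]), 'gripper_force': 0.0, 'finger_gap': 1.0005296641656938} 0.0187
```

View pics/top0.png

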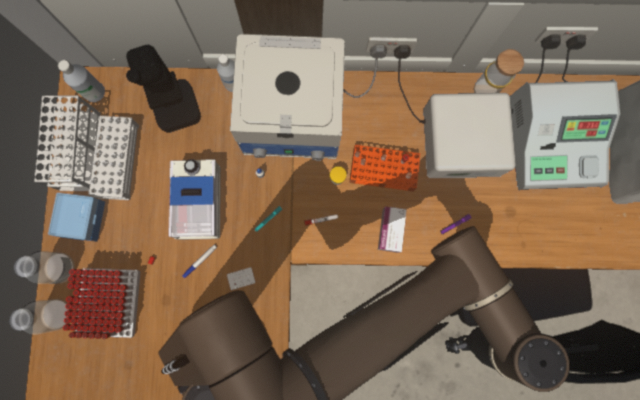

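View pics/side0.png

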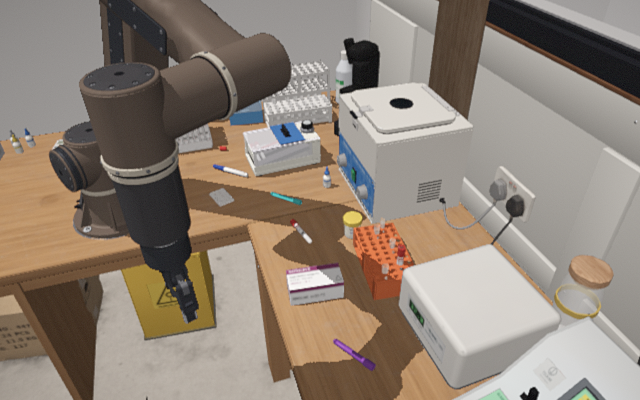

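The red-capped candidates are: the white tube with a red cap at top (321,219) / side (301,231); a blue-capped marker at top (200,260); a loose red cap at (152,259); turquoise at (267,220); and purple at (455,225). Only the first fits, so I'll confirm it enlarged along with the magazine.

```bash
python3 - <<'E'
from h import *
t=cv2.imread('pics/top0.png');s=cv2.imread('pics/side0.png')
def cr(i,u,v,w,h,W,H):return cv2.resize(i[v:v+h,u:u+w],(W,H),interpolation=cv2.INTER_CUBIC)
# scales: 5,5,5,5
a=cr(t,160,150,66,100,330,500);b=cr(s,235,110,92,70,460,350);c=cr(t,295,205,50,30,250,150);d=cr(s,280,210,40,40,200,200)
o=np.zeros((600,800,3),np.uint8);o[:500,:330]=a;o[:350,335:795]=b;o[360:510,335:585]=c;o[360:560,590:790]=d
cv2.imwrite('pics/comp.png',o)
E
```

```text
(no output)
```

View pics/comp.png

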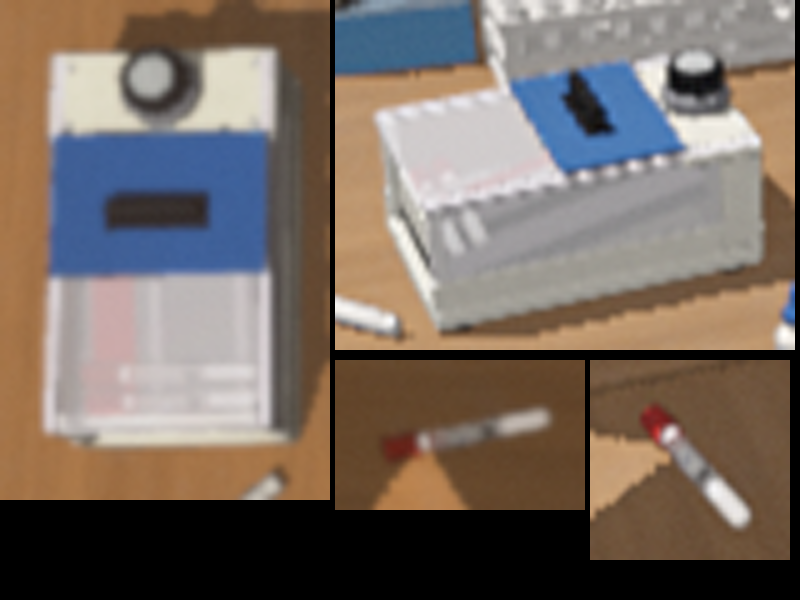

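The crop confirms the tube: red cap at top (305,222), white foot at (338,216). The magazine's red stripe and caps are on the image-left (+y) side, and the lock is towards +x. Next I'll measure.

```bash
cat >> h.py <<'E'
def big(m,box=None):
    m=m.astype(np.uint8)*255
    if box: q=np.zeros_like(m);u,v,w,h=box;q[v:v+h,u:u+w]=m[v:v+h,u:u+w];m=q
    c=max(cv2.findContours(m,cv2.RETR_EXTERNAL,cv2.CHAIN_APPROX_NONE)[0],key=cv2.contourArea)
    return c
def blue(i):
    h=cv2.cvtColor(i,cv2.COLOR_BGR2HSV);return cv2.inRange(h,(100,120,60),(125,255,255))>0
def dark(i,th=75):return i.max(2)<th
E
python3 - <<'E'
from h import *
t=snap('top');s=snap('side');T=t['pixels'];S=s['pixels']
# lid
c=big(blue(T),(160,150,66,100));r=cv2.minAreaRect(c);print('lid top',r)
P=[onplane(t,*p,.107)[:2] for p in cv2.boxPoints(r)];P=np.array(P);print(P.round(4).tolist(),P.mean(0))
c2=big(blue(S),(235,110,92,70));r2=cv2.convexHull(c2)
ap=cv2.approxPolyDP(r2,4,True)[:,0];print('side lid',ap.tolist(),[onplane(s,*p,.107)[:2].round(4).tolist() for p in ap])
# grip
for c,n,I,b in((t,'top',T,(175,185,32,14)),(s,'side',S,(278,122,16,17))):
    k=big(dark(I,90),b);r=cv2.minAreaRect(k);print(n,'grip',r,onplane(c,*r[0],.127 if n=='top' else .117)[:3],[onplane(c,*p,.127)[:2].round(4).tolist() for p in cv2.boxPoints(r)])
# knob
for c,n,I,b in((t,'top',T,(182,155,20,20)),(s,'side',S,(300,118,16,14))):
    k=big(dark(I,90),b);(x,y),rr=cv2.minEnclosingCircle(k);print(n,'knob',(x,y),rr,onplane(c,x,y,.125))
# tube
for c,n,I,b in((t,'top',T,(298,208,46,20)),(s,'side',S,(286,215,30,32))):
    h=cv2.cvtColor(I,cv2.COLOR_BGR2HSV);lab=cv2.cvtColor(I,cv2.COLOR_BGR2LAB)
    red=(h[...,1]>160)&((h[...,0]<6)|(h[...,0]>170))&(h[...,2]>70);wh=(h[...,1]<75)&(h[...,2]>70)
    m=cv2.morphologyEx((red|wh).astype(np.uint8),cv2.MORPH_CLOSE,np.ones((3,3)))
    k=big(m,b);r=cv2.minAreaRect(k);kr=big(red,b)
    bp=cv2.boxPoints(r);d=[np.linalg.norm(bp[0]-bp[1]),np.linalg.norm(bp[1]-bp[2])]
    e=[(bp[0]+bp[1])/2,(bp[2]+bp[3])/2] if d[0]<d[1] else [(bp[1]+bp[2])/2,(bp[3]+bp[0])/2]
    print(n,'tube',r,'cap',kr[:,0].mean(0),[onplane(c,*p,.0085)[:2].round(4).tolist() for p in e], onplane(c,*r[0],.0085))
E
```

```text
lid top ((191.5, 190.0), (26.0, 41.0), 90.0)
[[0.6062, 0.1769], [0.6083, 0.0549], [0.5302, 0.0509], [0.528, 0.1718]] [0.56817008 0.11360929]
side lid [[293, 123], [303, 139], [280, 143], [271, 127]] [[0.6047, 0.1734], [0.6055, 0.0566], [0.5282, 0.057], [0.5263, 0.1712]]
top grip ((191.0, 192.0), (6.0, 20.0), 90.0) [0.55858409 0.10983427 0.127     ] [[0.567, 0.1396], [0.568, 0.0811], [0.5502, 0.0801], [0.5492, 0.1385]]
side grip ((284.1922912597656, 130.53846740722656), (13.312806129455566, 4.714951515197754), 56.3099365234375) [0.55812295 0.11448532 0.117     ] [[0.5437, 0.1311], [0.5607, 0.1443], [0.564, 0.0635], [0.5476, 0.0515]]
top knob (190.84848022460938, 164.72727966308594) 7.504065036773682 [0.64055186 0.11548189 0.125     ]
side knob (307.0, 125.5) 5.590270042419434 [0.63559907 0.10795395 0.125     ]
top tube ((321.4679870605469, 218.82400512695312), (4.4721360206604, 31.931055068969727), 79.69515228271484) cap [307.81818182 221.81818182] [[0.5105, -0.3234], [0.4908, -0.2254]] [ 0.50068213 -0.27435233  0.0085    ]
side tube ((300.964599609375, 231.03099060058594), (29.9149227142334, 5.550253391265869), 48.8140754699707) cap [292.30769231 221.76923077] [[0.4847, -0.2133], [0.5095, -0.3245]] [ 0.49742527 -0.27050548  0.0085    ]
```

Call:
carry_out([
  [0,[20,38,0],-0.026],
  [0,[20,38,0],-0.026],
  [0,[20,38,0],-0.026],
  [0,[20,38,0],-0.026],
  [0,[20,38,0],-0.026],
  [0,[20,38,0],-0.026],
  [0,[20,38,0],-0.026],
  [0,[20,38,0],-0.026],
  [0,[20,38,0],-0.026],
  [0,[20,38,0],-0.026],
])

```text
clock: 1.2
position: [0.3738, -0.2707, 0.2315]
orientation: [-3.142, 0.001, 3.14]
ft_force: [1.0, -1.2, -0.7]
finger_gap: -0.004
gripper_force: 0.0
```

Call:
carry_out([
  [0,[22,38,0],0],
  [0,[22,38,0],0],
  [0,[22,38,0],0],
  [0,[22,38,0],0],
  [0,[22,38,0],0],
  [0,[22,38,0],0],
  [0,[22,38,0],0],
  [0,[22,38,0],0],
  [0,[22,38,0],0],
  [0,[20,38,0],0],
])

```text
clock: 2.2
position: [0.592, 0.1094, 0.2312]
orientation: [-3.141, -0.0, 3.142]
ft_force: [0.7, 0.5, -0.3]
finger_gap: 0.001
gripper_force: 0.0
```

Call:
carry_out([
  [0,[0,0,-25],0],
  [0,[0,2,-25],0],
  [0,[0,1,-25],0],
  [0,[0,0,-20],0],
  [0,[0,0,-12],0],
  [0,[0,0,-8],0],
  [0,[-4,0,-2],0],
  [0,[-4,0,0],0],
  [0,[-3,0,0],0],
  [0,[-3,0,0],0],
])

```text
clock: 3.2
position: [0.5775, 0.1109, 0.1153]
orientation: [3.141, 0.001, 3.142]
ft_force: [0.3, 0.7, -0.6]
finger_gap: -0.003
gripper_force: 0.0
```

Call:
carry_out([
  [0,[-0.5,0,0],0],
  [0,[-0.5,0,0],0],
  [0,[-0.5,0,0],0],
  [0,[-0.5,0,0],0],
  [0,[-0.5,0,0],0],
  [0,[-0.5,0,0],0],
  [0,[-0.5,0,0],0],
  [0,[-0.5,0,0],0],
  [0,[0,0,0],0],
  [0,[0,0,0],0],
])

```text
clock: 4.2
position: [0.5734, 0.1107, 0.1143]
orientation: [3.142, 0.0, 3.141]
ft_force: [1.0, 0.2, -0.4]
finger_gap: -0.0
gripper_force: 0.7
```

```bash
python3 - <<'E'
from h import *
s=snap('side');i=s['pixels'][90:190,225:345];cv2.imwrite('pics/s1.png',cv2.resize(i,None,fx=5,fy=5,interpolation=cv2.INTER_CUBIC))
c=big(blue(s['pixels']),(235,110,92,70));ap=cv2.approxPolyDP(cv2.convexHull(c),4,True)[:,0];print(ap.tolist())
E
```

```text
[[303, 139], [280, 143], [270, 127], [294, 125]]
```

View pics/s1.png

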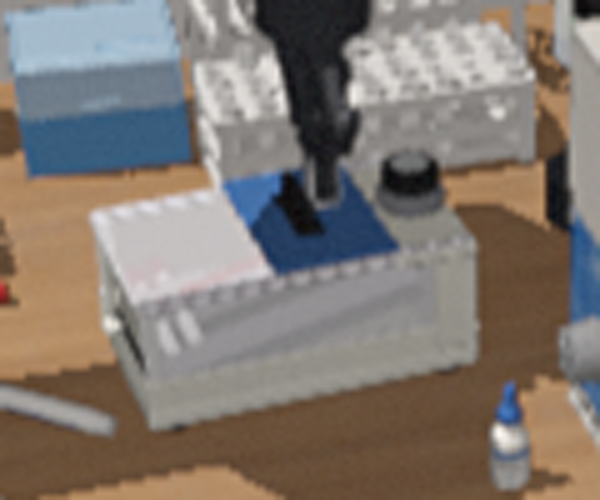

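The fingertips at crop (325,190) stand just behind the grip bar (300,205), with no contact force yet. I'll push gently.

Call:
carry_out([
  [0,[-0.5,0,0],0],
  [0,[-0.5,0,0],0],
  [0,[-0.5,0,0],0],
  [0,[-0.5,0,0],0],
  [0,[-0.5,0,0],0],
  [0,[-0.5,0,0],0],
  [0,[0,0,0],0],
  [0,[0,0,0],0],
  [0,[0,0,0],0],
  [0,[0,0,0],0],
])

```text
clock: 5.25
position: [0.5719, 0.1109, 0.1146]
orientation: [3.141, 0.003, -3.142]
ft_force: [8.3, -2.0, -4.5]
finger_gap: -0.0
gripper_force: 3.9
```

Call:
carry_out([
  [0,[-0.5,0,0],0],
  [0,[-0.5,0,0],0],
  [0,[-0.5,0,0],0],
  [0,[-0.5,0,0],0],
  [0,[0,0,0],0],
  [0,[0,0,0],0],
  [0,[0,0,0],0],
  [0,[0,0,0],0],
  [0,[0,0,0],0],
  [0,[0,0,0],0],
])

```text
clock: 6.25
position: [0.5714, 0.1112, 0.1148]
orientation: [3.141, 0.005, -3.141]
ft_force: [12.9, -3.6, -7.5]
finger_gap: 0.002
gripper_force: 6.7
```

The lid is locked: 13 N builds up with only about 1.5 mm of travel. I'll back off and go to the knob.

Call:
carry_out([
  [0,[5,0,0],0],
  [0,[3,0,10],0],
  [0.65,[0,0,25],0],
  [0.65,[15,1,10],0],
  [0.65,[20,0,0],0],
  [0.65,[20,0,0],0],
  [0.65,[6.5,0,0],0],
  [0.65,[0,0,0],0],
  [0.65,[0,0,-15],0],
  [0.65,[0,0,-10],0],
])

```text
clock: 7.25
position: [0.6367, 0.1116, 0.1338]
orientation: [3.141, -0.001, 3.141]
ft_force: [-0.3, -0.8, 0.1]
finger_gap: 0.65
gripper_force: 0.0
```

```bash
python3 - <<'E'
from h import *
q=robot.sense();print(q['joint_positions'],q['position'])
s=snap('side');t=snap('top')
a=cv2.resize(s['pixels'][95:160,265:345],None,fx=5,fy=5,interpolation=cv2.INTER_CUBIC);b=cv2.resize(t['pixels'][130:195,150:230],None,fx=5,fy=5,interpolation=cv2.INTER_CUBIC)
cv2.imwrite('pics/k1.png',np.hstack([a,b]))
E
```

```text
[ 4.74475165e-01  3.86140787e-01 -1.80548458e-01 -6.75744766e-04
 -1.00494342e+00 -2.04527030e+00] [0.6366587  0.111614   0.13381483]
```

View pics/k1.png

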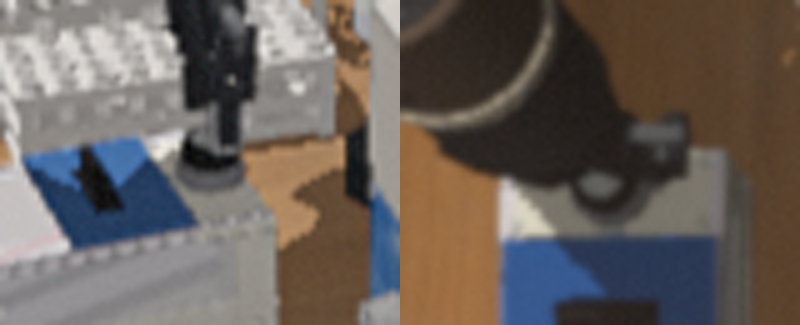

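The fingers straddle the knob: side crop (210,150), top crop (610,185). Lower and grip.

Call:
carry_out([
  [0.65,[0,0,-8],0],
  [0.65,[0,0,-7],0],
  [0.65,[0,0,-5],0],
  [0.5,[0,0,0],0],
  [0.4,[0,0,0],0],
  [0.3,[0,0,0],0],
  [0.3,[0,0,0],0],
  [0.3,[0,0,0],0],
  [0.3,[0,0,0],0],
  [0.3,[0,0,0],0],
])

```text
clock: 8.35
position: [0.6382, 0.1145, 0.1148]
orientation: [3.138, 0.002, -3.141]
ft_force: [-2.5, 10.6, 1.4]
finger_gap: 0.405
gripper_force: 59.6
```

Call:
carry_out([
  [0.3,[0,1.5,0],0.05],
  [0.3,[0,1,0],0.12],
  [0.3,[0,0,0],0.14],
  [0.3,[0,0,0],0.14],
  [0.3,[0,0,0],0.14],
  [0.3,[0,0,0],0.14],
  [0.3,[0,0,0],0.14],
  [0.3,[0,0,0],0.14],
  [0.3,[0,0,0],0.14],
  [0.3,[0,0,0],0.14],
])

```text
clock: 9.35
position: [0.6368, 0.1166, 0.1147]
orientation: [3.14, 0.003, -1.846]
ft_force: [-9.2, 10.8, 5.8]
finger_gap: 0.407
gripper_force: 60.1
```

Call:
carry_out([
  [0.3,[0,0,0],0.14],
  [0.3,[0,0,0],0.14],
  [0.3,[0,0,0],0.12],
  [0.3,[0,0,0],0],
  [0.3,[0,0,0],0],
  [0.45,[0,0,0],0],
  [0.6,[0,0,0],0],
  [0.65,[0,0,0],0],
  [0.65,[0,0,10],0],
  [0.65,[0,0,15],0],
])

```text
clock: 10.35
position: [0.6377, 0.1136, 0.1393]
orientation: [3.14, -0.001, -1.452]
ft_force: [0.2, 0.5, 0.3]
finger_gap: 0.652
gripper_force: 0.0
```

Call:
carry_out([
  [0.5,[-5,0,8],-0.05],
  [0.4,[-20,0,0],-0.05],
  [0.4,[-25,0,0],0],
  [0.4,[-20,0,0],0],
  [0.4,[-10,0,0],0],
  [0.4,[0,0,0],0],
  [0.4,[0,0,-12],0],
  [0.4,[0,0,-12],0],
  [0.4,[0,0,-8],0],
  [0.4,[0,0,-3],0],
])

```text
clock: 11.35
position: [0.5574, 0.1136, 0.1101]
orientation: [3.139, -0.001, -1.552]
ft_force: [-0.1, 0.5, -0.5]
finger_gap: 0.4
gripper_force: 0.0
```

Call:
carry_out([
  [0.3,[0,0,0],0],
  [0.25,[0,0,0],0],
  [0.2,[0,0,0],0],
  [0.15,[0,0,0],0],
  [0.1,[0,0,0],0],
  [0.05,[0,0,0],0],
  [0.05,[0,0,0],0],
  [0.05,[0,0,0],0],
  [0.05,[0,0,0],0],
  [0.05,[0,0,0],0],
])

```text
clock: 12.35
position: [0.5582, 0.1143, 0.1128]
orientation: [-3.141, 0.0, -1.551]
ft_force: [-1.9, -0.3, 5.0]
finger_gap: 0.101
gripper_force: 60.6
```

Call:
carry_out([
  [0.05,[0,0,1],0],
  [0.05,[0,0,1],0],
  [0.05,[-0.5,0,0.5],0],
  [0.05,[-0.5,0,0],0],
  [0.05,[-1,0,0],0],
  [0.05,[-1,0,0],0],
  [0.05,[-1,0,0],0],
  [0.05,[0,0,0],0],
  [0.05,[0,0,0],0],
  [0.05,[0,0,0],0],
])

```text
clock: 13.35
position: [0.5522, 0.1139, 0.1131]
orientation: [3.138, -0.001, -1.553]
ft_force: [0.6, 3.5, -26.0]
finger_gap: 0.094
gripper_force: 58.1
```

The lid is free now, having moved 6 mm with no x load. I'll relieve z and slide it open.

Call:
carry_out([
  [0.05,[0,0,-1],0],
  [0.05,[0,0,-1],0],
  [0.05,[-6,0,0],0],
  [0.05,[-8,0,0],0],
  [0.05,[-9,0,0],0],
  [0.05,[-9,0,0],0],
  [0.05,[-8,0,0],0],
  [0.05,[-5,0,0],0],
  [0.05,[0,0,0],0],
  [0.05,[0,0,0],0],
])

```text
clock: 14.35
position: [0.5068, 0.1125, 0.113]
orientation: [3.139, -0.002, -1.552]
ft_force: [-2.1, -6.0, -12.6]
finger_gap: 0.096
gripper_force: 59.8
```

Call:
carry_out([
  [0.05,[-5,0,0],0],
  [0.05,[-6,0,0],0],
  [0.05,[-5,0,0],0],
  [0.05,[-3,0,0],0],
  [0.05,[-2,0,0],0],
  [0.05,[-1,0,0],0],
  [0.05,[-1,0,0],0],
  [0.05,[-1,0,0],0],
  [0.05,[0,0,0],0],
  [0.05,[0,0,0],0],
])

```text
clock: 15.35
position: [0.4831, 0.1118, 0.113]
orientation: [3.139, -0.003, -1.552]
ft_force: [1.1, -9.7, -13.8]
finger_gap: 0.096
gripper_force: 59.7
```

Call:
carry_out([
  [0.05,[-0.5,-1,-0.5],0],
  [0.05,[-0.5,-1,-0.5],0],
  [0.05,[-0.5,0,0],0],
  [0.05,[-0.5,0,0],0],
  [0.05,[-0.5,0,0],0],
  [0.05,[-0.5,0,0],0],
  [0.05,[-0.5,0,0],0],
  [0.05,[0,0,0],0],
  [0.05,[0,0,0],0],
  [0.05,[0,0,0],0],
])

```text
clock: 16.35
position: [0.4819, 0.1117, 0.1129]
orientation: [-3.14, -0.001, -1.551]
ft_force: [2.1, -7.7, -5.3]
finger_gap: 0.097
gripper_force: 60.8
```

Call:
carry_out([
  [0.05,[-0.5,0,0],0],
  [0.05,[-0.5,0,0],0],
  [0.05,[-0.5,0,0],0],
  [0.05,[0,0,0],0],
  [0.05,[0,0,0],0],
  [0.05,[0,0,0],0],
  [0.05,[0,0,0],0],
  [0.05,[0,0,0],0],
  [0.05,[0,0,0],0],
  [0.05,[0,0,0],0],
])

```text
clock: 17.35
position: [0.4808, 0.1117, 0.1129]
orientation: [-3.139, -0.001, -1.551]
ft_force: [4.1, -6.9, -8.1]
finger_gap: 0.101
gripper_force: 60.5
```

Call:
carry_out([
  [0.05,[-0.5,0,0],0],
  [0.05,[-0.5,0,0],0],
  [0.05,[-0.5,0,0],0],
  [0.05,[-0.5,0,0],0],
  [0.05,[0,0,0],0],
  [0.05,[0,0,0],0],
  [0.05,[0,0,0],0],
  [0.05,[0,0,0],0],
  [0.05,[0,0,0],0],
  [0.05,[0,0,0],0],
])

```text
clock: 18.35
position: [0.4803, 0.1123, 0.113]
orientation: [-3.137, 0.0, -1.551]
ft_force: [10.4, -9.1, -14.2]
finger_gap: 0.094
gripper_force: 59.6
```

The open stop is reached. Release, rise and check.

Call:
carry_out([
  [0.1,[0,0,0],0],
  [0.2,[0,0,0],0],
  [0.3,[0,0,0],0],
  [0.3,[0,0,3],0],
  [0.3,[0,0,15],0],
  [0.4,[0,-10,30],0],
  [0.5,[0,-30,35],0],
  [0.5,[0,-40,20],0],
  [0.5,[0,-40,0],0],
  [0.5,[0,-40,0],0],
])

```text
clock: 19.35
position: [0.4786, -0.0486, 0.217]
orientation: [-3.137, 0.001, -1.551]
ft_force: [0.8, 0.0, -0.7]
finger_gap: 0.501
gripper_force: 0.0
```

```bash
python3 - <<'E'
from h import *
t=snap('top');s=snap('side')
a=cv2.resize(s['pixels'][100:190,225:345],None,fx=4,fy=4,interpolation=cv2.INTER_CUBIC);b=cv2.resize(t['pixels'][145:245,155:235],None,fx=4,fy=4,interpolation=cv2.INTER_CUBIC)
o=np.zeros((400,800,3),np.uint8);o[:360,:480]=a;o[:,480:]=b;cv2.imwrite('pics/open.png',o)
for c,n,b in((t,'top',(160,150,66,100)),(s,'side',(235,110,92,70))):
    k=big(blue(c['pixels']),b);ap=cv2.approxPolyDP(cv2.convexHull(k),4,True)[:,0];print(n,[onplane(c,*p,.107)[:2].round(4).tolist() for p in ap])
E
```

```text
top [[0.4738, 0.051], [0.4533, 0.0499], [0.4482, 0.1696]]
side [[0.5263, 0.1712], [0.5312, 0.056], [0.4513, 0.0514], [0.4466, 0.1702]]
```

View pics/open.png

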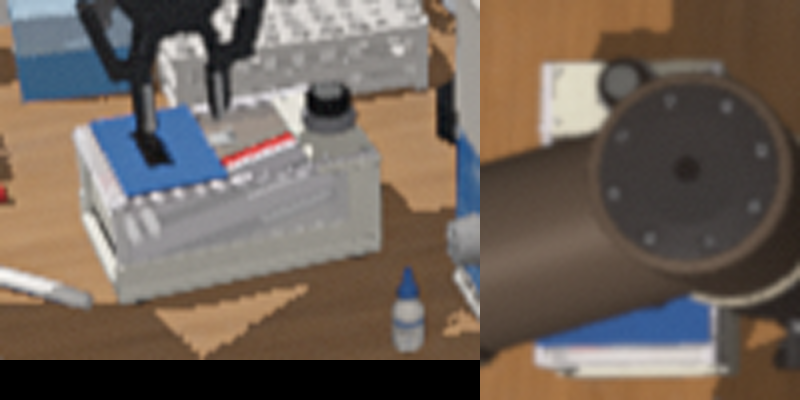

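The lid is fully open with the mouth clear; the red stripe on the +y side is visible. The magazine's yaw is about 0.04 rad. Next is the tube.

Call:
carry_out([
  [0.6,[2,-20,0],0.02],
  [0.6,[2,-24,0],0.02],
  [0.6,[2,-25,-10],0.02],
  [0.6,[2,-25,-20],0.02],
  [0.6,[2,-25,-25],0.02],
  [0.6,[2,-25,-25],0.02],
  [0.6,[2,-25,-25],0.02],
  [0.6,[2,-25,-25],0.02],
  [0.6,[2,-20,-20],0.02],
  [0.6,[2.5,-10,-7],0.01],
])

```text
clock: 20.45
position: [0.4979, -0.2725, 0.0562]
orientation: [3.14, 0.001, -1.362]
ft_force: [-0.4, -0.7, -0.1]
finger_gap: 0.599
gripper_force: 0.0
```

```bash
python3 - <<'E'
from h import *
s=snap('side');q=robot.sense()
print(q['position'],q['orientation'])
cv2.imwrite('pics/tb.png',cv2.resize(s['pixels'][180:270,250:350],None,fx=6,fy=6,interpolation=cv2.INTER_CUBIC))
E
```

```text
[ 0.49843611 -0.27308109  0.05609843] [ 3.13969901e+00  5.75250459e-04 -1.36175392e+00]
```

View pics/tb.png

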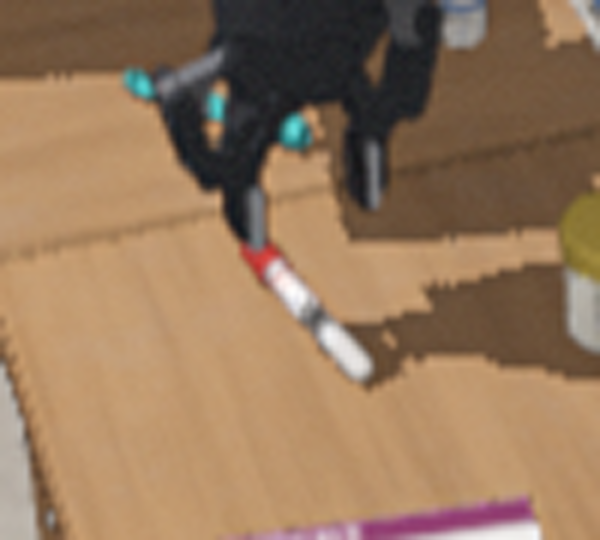

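The tube lies at crop (305,310) with the fingers 56 mm above it, straddling it. Descend and close slowly.

Call:
carry_out([
  [0.6,[0.5,0.5,-15],0],
  [0.6,[0,0,-15],0],
  [0.6,[0,0,-12],0],
  [0.6,[0,0,-7],0],
  [0.6,[0,0,-3],0],
  [0.5,[0,0,-1.5],0],
  [0.4,[0,0,0],0],
  [0.3,[0,0,0],0],
  [0.25,[0,0,0],0],
  [0.25,[0,0,0],0],
])

```text
clock: 21.5
position: [0.499, -0.2714, 0.0046]
orientation: [-3.141, -0.0, -1.362]
ft_force: [0.2, 0.5, 0.5]
finger_gap: 0.253
gripper_force: 0.0
```

Call:
carry_out([
  [0.2,[0,0,0],0],
  [0.15,[0,0,0],0],
  [0.1,[0,0,0],0],
  [0.1,[0,0,0],0],
  [0.1,[0,0,0],0],
  [0.1,[0,0,0],0],
  [0.1,[0,0,5],0],
  [0.1,[0,0,5],0],
  [0.1,[0,0,10],0],
  [0.1,[0,0,20],0],
])

```text
clock: 22.5
position: [0.498, -0.2711, 0.0441]
orientation: [3.139, 0.001, -1.362]
ft_force: [0.3, 0.1, 0.1]
finger_gap: 0.165
gripper_force: 58.8
```

```bash
python3 - <<'E'
from h import *
s=snap('side');t=snap('top');q=robot.sense()
print(q['position'],q['orientation'],q['finger_gap'],q['gripper_force'])
a=cv2.resize(s['pixels'][190:260,255:335],None,fx=5,fy=5,interpolation=cv2.INTER_CUBIC);b=cv2.resize(t['pixels'][190:250,285:355],None,fx=5,fy=5,interpolation=cv2.INTER_CUBIC)
o=np.zeros((350,750,3),np.uint8);o[:350,:400]=a;o[:300,400:]=b;cv2.imwrite('pics/g.png',o)
E
```

```text
[ 0.50073083 -0.27184791  0.04731964] [-3.13759105e+00 -2.14798818e-03 -1.36118935e+00] 0.16491592386899032 58.7625914812088
```

View pics/g.png

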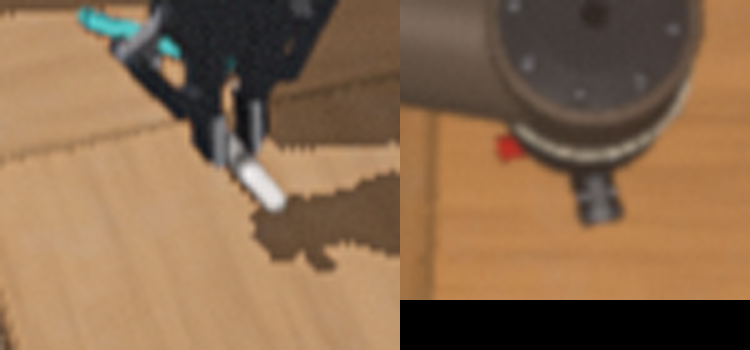

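The tube is held level near its middle; the cap shows on the left (+y) at top crop (510,148) and the foot at side crop (283,205). I'll check the offset along the tube.

```bash
python3 - <<'E'
from h import *
s=snap('side');t=snap('top');p=robot.sense()['position'];print(p)
ax=np.array([-np.sin(.21),np.cos(.21)])
for c,n,b in((t,'top',(298,208,20,20)),(s,'side',(300,215,25,25))):
    h=cv2.cvtColor(c['pixels'],cv2.COLOR_BGR2HSV)
    m=(h[...,1]>160)&((h[...,0]<6)|(h[...,0]>170)) if n=='top' else (h[...,1]<75)&(h[...,2]>110)
    k=big(m,b)[:,0]
    for z in(.046,.051,.056):
        W=np.array([onplane(c,*q,z)[:2]-p[:2] for q in k]);print(n,len(k),z,'along',(W@ax).min().round(4),(W@ax).max().round(4),'perp',(W@[ax[1],-ax[0]]).mean().round(4))
E
```

```text
[ 0.49931201 -0.27137568  0.04517856]
top 10 0.046 along 0.0364 0.0484 perp 0.004
top 10 0.051 along 0.0365 0.0485 perp 0.0034
top 10 0.056 along 0.0366 0.0485 perp 0.0028
side 52 0.046 along -0.0516 0.0242 perp 0.0081
side 52 0.051 along -0.0567 0.0187 perp 0.0053
side 52 0.056 along -0.0618 0.0131 perp 0.0025
```

Call:
carry_out([
  [0.1,[0,0,35],0],
  [0.1,[0,20,40],0],
  [0.1,[4,30,40],0],
  [0.1,[6,35,35],0],
  [0.1,[7,35,0],-0.03],
  [0.1,[7,35,0],-0.03],
  [0.1,[7,35,0],-0.03],
  [0.1,[7,35,0],-0.03],
  [0.1,[7,35,0],-0.03],
  [0.1,[7,35,0],-0.02],
])

```text
clock: 23.7
position: [0.5505, 0.025, 0.1936]
orientation: [3.141, -0.0, -1.533]
ft_force: [-0.0, -0.5, 0.1]
finger_gap: 0.166
gripper_force: 58.8
```

Call:
carry_out([
  [0.1,[5,35,0],0],
  [0.1,[4,30,0],0],
  [0.1,[2,20,0],0],
  [0.1,[1,7,0],0],
  [0.1,[0,0,0],0],
  [0.1,[0,0,-15],0],
  [0.1,[0,0,-10],0],
  [0.1,[0,0,-5],0],
  [0.1,[0,0,0],0],
  [0.1,[0,0,0],0],
])

```text
clock: 24.7
position: [0.5631, 0.1152, 0.1644]
orientation: [-3.141, -0.0, -1.532]
ft_force: [-0.2, -0.6, 0.1]
finger_gap: 0.165
gripper_force: 58.8
```

```bash
python3 - <<'E'
from h import *
s=snap('side');q=robot.sense()
print(q['position'],q['orientation'],q['finger_gap'],q['gripper_force'])
a=cv2.resize(s['pixels'][90:190,225:345],None,fx=5,fy=5,interpolation=cv2.INTER_CUBIC)
cv2.imwrite('pics/m.png',a)
h=cv2.cvtColor(s['pixels'],cv2.COLOR_BGR2HSV)
c=big(blue(s['pixels']),(235,110,92,70));print(cv2.approxPolyDP(cv2.convexHull(c),4,True)[:,0].tolist())
print([ [round(x,1) for x in proj(s,X)] for X in ([.5633,.114,.1],[.5633,.06,q['position'][2]+.004])])
E
```

```text
[0.56316129 0.11539195 0.16464118] [-3.14100351e+00  8.42485950e-05 -1.53199533e+00] 0.16380390369376727 58.75685691833496
[[271, 127], [280, 143], [257, 148], [248, 131]]
[[np.float64(286.0), np.float64(134.8)], [np.float64(289.3), np.float64(123.8)]]
```

View pics/m.png

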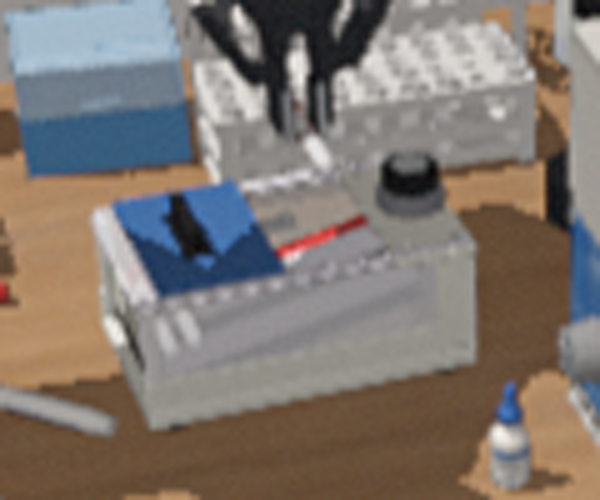

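The tube hangs above the mouth with its foot at px (289,122), as predicted. The waiting tubes show white feet on the near side, so their caps are at +y, the same as ours. Lower it.

Call:
carry_out([
  [0.1,[0,0,-12],0],
  [0.1,[0,0,-14],0],
  [0.1,[0,0,-14],0],
  [0.1,[0,0,-12],0],
  [0.1,[0,0,-10],0],
  [0.1,[0,0,-8],0],
  [0.1,[0,0,-6],0],
  [0.1,[0,0,-4],0],
  [0.1,[0,0,0],0],
  [0.1,[0,0,0],0],
])

```text
clock: 25.75
position: [0.5712, 0.1188, 0.0924]
orientation: [-3.123, 0.005, -1.528]
ft_force: [1.3, 3.4, 39.0]
finger_gap: 0.161
gripper_force: 136.6
```

Call:
carry_out([
  [0.1,[0,0,-2],0],
  [0.1,[0,0,-2],0],
  [0.1,[0,0,-1],0],
  [0.1,[0,0,-1],0],
  [0.1,[0,0,-1],0],
  [0.1,[0,0,0],0],
  [0.1,[0,0,0],0],
  [0.1,[0,0,0],0],
  [0.1,[0,0,0],0],
  [0.1,[0,0,0],0],
])

```text
clock: 26.75
position: [0.5678, 0.1212, 0.0801]
orientation: [-3.13, 0.007, -1.53]
ft_force: [1.9, 19.0, 11.1]
finger_gap: 0.165
gripper_force: 74.3
```

```bash
python3 - <<'E'
from h import *
s=snap('side');t=snap('top');q=robot.sense()
print(q['position'],q['ft_force'],q['torque'])
a=cv2.resize(s['pixels'][95:185,235:325],None,fx=6,fy=6,interpolation=cv2.INTER_CUBIC)
b=cv2.resize(t['pixels'][150:240,160:200],None,fx=6,fy=6,interpolation=cv2.INTER_CUBIC)
cv2.imwrite('pics/in.png',np.hstack([a,b]))
c=big(blue(s['pixels']),(235,110,92,70));print(cv2.approxPolyDP(cv2.convexHull(c),4,True)[:,0].tolist())
E
```

```text
[0.56785599 0.12124101 0.08008629] [ 1.58332184 19.24129104 10.3891707 ] [ 6.5130473  -0.12686513 -0.23953898]
[[272, 127], [281, 143], [258, 148], [249, 131]]
```

View pics/in.png

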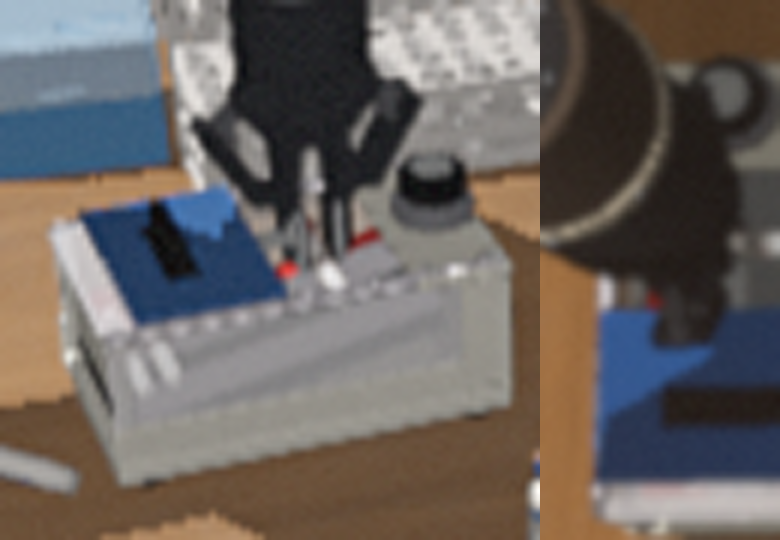

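There's side contact at the foot end, with the tool pushed towards +y by 19 N. I'll relieve it by shifting to +y before going on.

Call:
carry_out([
  [0.1,[0,0,2],0],
  [0.1,[0,0,2],0],
  [0.1,[1,1,0],0],
  [0.1,[1,1,0],0],
  [0.1,[1,1,0],0],
  [0.1,[0,1,0],0],
  [0.1,[0,1,0],0],
  [0.1,[0,0,0],0],
  [0.1,[0,0,0],0],
  [0.1,[0,0,0],0],
])

```text
clock: 27.85
position: [0.5663, 0.1217, 0.0807]
orientation: [-3.14, 0.002, -1.532]
ft_force: [0.8, 7.3, -5.1]
finger_gap: 0.164
gripper_force: 67.6
```

```bash
python3 - <<'E'
from h import *
s=snap('side');t=snap('top');q=robot.sense()
print(q['position'],q['ft_force'],q['torque'])
S=s['pixels'];h=cv2.cvtColor(S,cv2.COLOR_BGR2HSV)
red=(h[...,1]>130)&((h[...,0]<8)|(h[...,0]>170))&(h[...,2]>90)
n,l,st,ce=cv2.connectedComponentsWithStats(red[100:170,260:320].astype(np.uint8))
print([(st[i].tolist(),ce[i].round(1).tolist()) for i in range(1,n)])
h=cv2.cvtColor(t['pixels'],cv2.COLOR_BGR2HSV);red=(h[...,1]>130)&((h[...,0]<8)|(h[...,0]>170))&(h[...,2]>60)
n,l,st,ce=cv2.connectedComponentsWithStats(red[150:240,160:230].astype(np.uint8))
print('top',[(st[i].tolist(),ce[i].round(1).tolist()) for i in range(1,n)])
p=q['position']
for z in(.08,.084):
  for d in(-.0535,.0535,.041): print(z,d,[round(float(x),1) for c in(s,t) for x in proj(c,[p[0]-.04*d,p[1]+d-.003,z])])
# white foot profile
print(S[134:146,283:298].min(2))
E
```

```text
[0.56631458 0.12171289 0.08067383] [-0.09389252  7.44536685 -4.53441359] [ 2.45429113 -0.41068609 -0.1233766 ]
[([33, 34, 5, 2, 6], [34.8, 34.3]), ([21, 39, 3, 2, 6], [22.0, 39.5])]
top [([18, 50, 2, 1, 2], [18.5, 50.0])]
0.08 -0.0535 [291.7, 146.8, 209.6, 191.7]
0.08 0.0535 [282.2, 132.0, 174.1, 192.5]
0.08 0.041 [283.2, 133.7, 178.3, 192.4]
0.084 -0.0535 [291.7, 145.8, 209.4, 191.5]
0.084 0.0535 [282.1, 131.0, 173.7, 192.2]
0.084 0.041 [283.2, 132.6, 177.9, 192.2]
[[120 113  90 127 111  49  36  90 113  49  68  65  37  32  49]
 [104 110  97 128 127  72  37  86 112  39  30  45  69  87 109]
 [ 73 108 101 122 132  95  44  74 115  67  73 107 119 130 140]
 [ 55 102  99 109 115  99  81  74 118 109 121 141 143 143 142]
 [ 68 102  96  86 111 153 158 120 128 135 142 144 141 142 143]
 [ 71  90  91  93 143 210 214 180 138 140 141 142 141 143 143]
 [ 89 108 116 121 154 223 231 215 167 140 139 142 141 138 131]
 [129 141 143 139 149 202 228 228 203 147 138 139 135 133 140]
 [143 145 142 139 141 164 204 215 207 144 132 137 137 135 156]
 [133 139 138 137 131 126 153 173 174 137 131 149 154 147 136]
 [122 136 140 138 130 129 145 155 156 140 133 144 155 144 128]
 [132 148 154 148 126 126 142 153 152 134 129 132 141 140 144]]
```

Call:
carry_out([
  [0.1,[0,1,0],0],
  [0.1,[0,1,0],0],
  [0.1,[0,0,0],0],
  [0.1,[0,0,0],0],
  [0.1,[0,0,0],0],
  [0.1,[0,0,0],0],
  [0.1,[0,0,0],0],
  [0.1,[0,0,0],0],
  [0.1,[0,0,0],0],
  [0.1,[0,0,0],0],
])

```text
clock: 28.95
position: [0.5659, 0.122, 0.0811]
orientation: [3.141, -0.001, -1.532]
ft_force: [3.7, -1.8, -5.6]
finger_gap: 0.165
gripper_force: 65.5
```

Call:
carry_out([
  [0.1,[0,0,-1],0],
  [0.1,[0,0,-1],0],
  [0.1,[0,0,-1],0],
  [0.1,[0,0,0],0],
  [0.1,[0,0,0],0],
  [0.1,[0,0,0],0],
  [0.1,[0,0,0],0],
  [0.1,[0,0,0],0],
  [0.1,[0,0,0],0],
  [0.1,[0,0,0],0],
])

```text
clock: 29.95
position: [0.566, 0.122, 0.0791]
orientation: [-3.141, -0.001, -1.532]
ft_force: [0.8, -4.7, 6.0]
finger_gap: 0.164
gripper_force: 65.6
```

Call:
carry_out([
  [0.1,[0,-0.5,-1],0],
  [0.1,[0,-0.5,-1],0],
  [0.1,[0,0,0],0],
  [0.1,[0,0,0],0],
  [0.1,[0,0,0],0],
  [0.1,[0,0,0],0],
  [0.1,[0,0,0],0],
  [0.1,[0,0,0],0],
  [0.1,[0,0,0],0],
  [0.1,[0,0,0],0],
])

```text
clock: 30.95
position: [0.5661, 0.1219, 0.0768]
orientation: [-3.141, 0.0, -1.531]
ft_force: [-0.5, 0.2, 5.5]
finger_gap: 0.164
gripper_force: 65.6
```

```bash
python3 - <<'E'
from h import *
s=snap('side');t=snap('top');q=robot.sense()
print(q['position'],q['ft_force'],q['torque'])
S=s['pixels']
c=big(blue(S),(235,110,92,70));print(cv2.approxPolyDP(cv2.convexHull(c),4,True)[:,0].tolist())
print(S[130:150,280:296].min(2))
E
```

```text
[0.5660813  0.12193671 0.07680287] [ 0.37670876 -1.45556439  5.80240388] [-0.05549433  0.12698484 -0.08624029]
[[271, 127], [281, 143], [257, 148], [249, 131]]
[[ 66  33  31  38  67 106 141 137  43  48 107  83  60 113 138 130]
 [ 89  42  61  79  94  86 126 135  42  47 104  92  51 101 139 136]
 [ 89  48  91 109 112  73  94 134  49  38  92  93  53 100 140 138]
 [101  77 109 116 110  73  94 132  61  35  86 103  55  96 123 108]
 [111 104 115 115 112  85 113 125  56  33  90 113  52  64  64  41]
 [115 107 102 109 110  91 130 115  49  34  87 115  38  28  44  66]
 [125  86  61  82 109 102 142 128  72  37  85 114  49  72 106 121]
 [136  74  28  55 110 107 135 133  96  45  76 118 107 122 141 144]
 [135  83  35  64 104 100 108 115  97  78  75 123 136 141 142 141]
 [110  68  53  79 107  97  93 112 148 142 116 133 137 144 141 143]
 [ 54  46  78  93 114 116 104 144 211 207 182 142 140 142 142 141]
 [ 44  71 120 126 132 138 126 155 224 232 216 166 138 140 138 136]
 [ 32  71 130 144 144 143 138 147 197 209 211 183 137 130 137 137]
 [ 36  48  97 133 138 139 135 134 149 156 172 173 138 132 149 156]
 [ 71  70  95 121 134 139 141 130 129 146 160 164 142 131 144 155]
 [128 126 124 133 147 153 149 128 126 147 170 175 150 132 130 140]
 [170 154 135 132 147 151 139 121 118 125 155 164 155 144 143 146]
 [169 145 131 122 131 132 130 130 132 135 141 144 145 145 146 146]
 [137 133 130 128 132 134 135 137 140 145 146 144 146 145 147 145]
 [129 130 131 134 139 142 142 145 146 143 145 146 145 146 144 145]]
```

Call:
carry_out([
  [0.1,[0,0,-1],0],
  [0.1,[0,0,-1],0],
  [0.1,[0,0,0],0],
  [0.1,[0,0,0],0],
  [0.1,[0,0,0],0],
  [0.1,[0,0,0],0],
  [0.1,[0,0,0],0],
  [0.1,[0,0,0],0],
  [0.1,[0,0,0],0],
  [0.1,[0,0,0],0],
])

```text
clock: 32.05
position: [0.5662, 0.122, 0.0749]
orientation: [-3.141, 0.0, -1.531]
ft_force: [-0.6, -0.5, 6.5]
finger_gap: 0.165
gripper_force: 65.6
```

Call:
carry_out([
  [0.1,[0,0,-1],0],
  [0.1,[0,0,-1],0],
  [0.1,[0,0,0],0],
  [0.1,[0,0,0],0],
  [0.1,[0,0,0],0],
  [0.1,[0,0,0],0],
  [0.1,[0,0,0],0],
  [0.1,[0,0,0],0],
  [0.1,[0,0,0],0],
  [0.1,[0,0,0],0],
])

```text
clock: 33.05
position: [0.5663, 0.122, 0.0746]
orientation: [-3.14, 0.0, -1.531]
ft_force: [-6.1, 0.2, 20.1]
finger_gap: 0.162
gripper_force: 67.1
```

The tube is on the rails: firm contact at z 0.0747, with the slope reaction in x. Ease off, open slowly, lift.

Call:
carry_out([
  [0.1,[0,0,1],0],
  [0.1,[0,0,0.5],0],
  [0.15,[0,0,0],0],
  [0.18,[0,0,0],0],
  [0.21,[0,0,0],0],
  [0.24,[0,0,0],0],
  [0.27,[0,0,0],0],
  [0.3,[0,0,0],0],
  [0.32,[0,0,0],0],
  [0.32,[0,0,0],0],
])

```text
clock: 34.05
position: [0.5694, 0.1226, 0.0747]
orientation: [-3.135, 0.002, -1.531]
ft_force: [9.9, -1.7, -1.9]
finger_gap: 0.317
gripper_force: 12.0
```

Call:
carry_out([
  [0.32,[0,0,3],0],
  [0.32,[0,0,5],0],
  [0.32,[0,0,7],0],
  [0.32,[0,0,10],0],
  [0.32,[0,0,15],0],
  [0.32,[0,0,20],0],
  [0.32,[0,0,20],0],
  [0.32,[-10,0,20],0],
  [0.32,[-25,-2,0],0],
  [0.32,[-25,-2,0],0],
])

```text
clock: 35.05
position: [0.5046, 0.1173, 0.1733]
orientation: [3.14, 0.0, -1.533]
ft_force: [0.2, 0.8, 0.2]
finger_gap: 0.322
gripper_force: 0.0
```

```bash
python3 - <<'E'
from h import *
s=snap('side');t=snap('top');q=robot.sense()
print(q['position'],q['ft_force'])
a=cv2.resize(s['pixels'][100:190,235:325],None,fx=6,fy=6,interpolation=cv2.INTER_CUBIC)
b=cv2.resize(t['pixels'][150:240,160:200],None,fx=6,fy=6,interpolation=cv2.INTER_CUBIC)
cv2.imwrite('pics/rel.png',np.hstack([a,b]))
c=big(blue(s['pixels']),(235,110,92,70));ap=cv2.approxPolyDP(cv2.convexHull(c),4,True)[:,0];print([onplane(s,*p,.107)[:2].round(4).tolist() for p in ap])
E
```

```text
[0.50258383 0.11676531 0.17334677] [0.70868482 0.06267641 1.40662983]
[[0.5231, 0.1724], [0.5282, 0.057], [0.4513, 0.0514], [0.4466, 0.1702]]
```

View pics/rel.png

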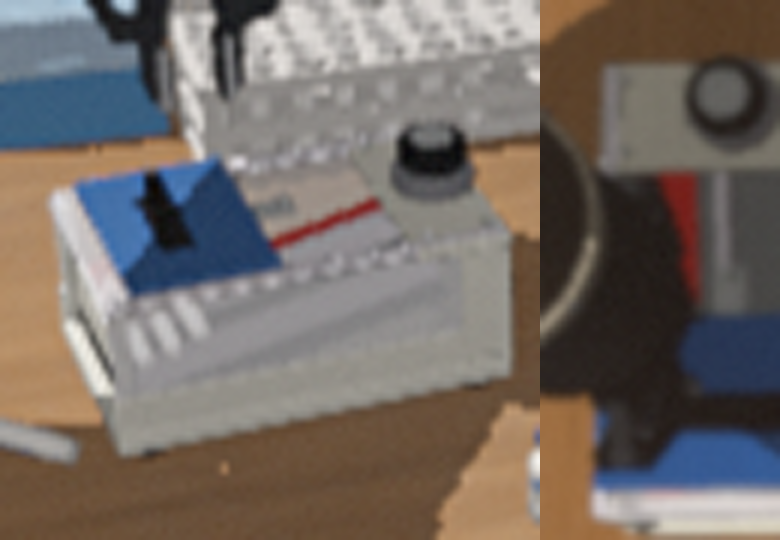

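Three white feet now show at the stop, at crop (140,345), (167,335) and (193,322): the tube rolled in behind the other two. That view was one over the 10-picture limit, so I won't view any more. Now shut the lid.

Call:
carry_out([
  [0.4,[-12,-3,0],0],
  [0.4,[-10,-2,0],0],
  [0.4,[0,0,0],0],
  [0.4,[0,0,0],0],
  [0.4,[0,0,-20],0],
  [0.4,[0,0,-18],0],
  [0.4,[0,0,-13],0],
  [0.4,[0,0,-7],0],
  [0.4,[0,0,-3],0],
  [0.4,[0,0,0],0],
])

```text
clock: 36.15
position: [0.4841, 0.1126, 0.1126]
orientation: [3.141, -0.0, -1.532]
ft_force: [1.2, 0.3, -0.3]
finger_gap: 0.398
gripper_force: 0.0
```

Call:
carry_out([
  [0.3,[0,0,0],0],
  [0.25,[0,0,0],0],
  [0.2,[0,0,0],0],
  [0.17,[0,0,0],0],
  [0.14,[0,0,0],0],
  [0.11,[0,0,0],0],
  [0.05,[0,0,0],0],
  [0.05,[0,0,0],0],
  [0.05,[0,0,0],0],
  [0.05,[0,0,0],0],
])

```text
clock: 37.15
position: [0.4841, 0.1126, 0.1129]
orientation: [-3.141, 0.0, -1.532]
ft_force: [-0.8, -1.4, 6.0]
finger_gap: 0.094
gripper_force: 61.7
```

Call:
carry_out([
  [0.05,[4,0,0],0],
  [0.05,[8,0.3,0],0],
  [0.05,[10,0.4,0],0],
  [0.05,[11,0.4,0],0],
  [0.05,[11,0.4,0],0],
  [0.05,[11,0.5,0],0],
  [0.05,[8,0.3,0],0],
  [0.05,[5,0.2,0],0],
  [0.05,[2,0.1,0],0],
  [0.05,[0,0,0],0],
])

```text
clock: 38.15
position: [0.5553, 0.1149, 0.113]
orientation: [-3.14, -0.0, -1.532]
ft_force: [1.1, -2.1, 4.0]
finger_gap: 0.094
gripper_force: 61.6
```

Call:
carry_out([
  [0.05,[1,0,0],0],
  [0.05,[1,0,0],0],
  [0.05,[1,0,0],0],
  [0.05,[1,0,0],0],
  [0.05,[1,0,0],0],
  [0.05,[0.5,0,0],0],
  [0.05,[0.5,0,0],0],
  [0.05,[0,0,0],0],
  [0.05,[0,0,0],0],
  [0.05,[0,0,0],0],
])

```text
clock: 39.15
position: [0.5586, 0.115, 0.1129]
orientation: [3.139, -0.0, -1.532]
ft_force: [-8.8, 1.6, 13.0]
finger_gap: 0.094
gripper_force: 62.7
```

Call:
carry_out([
  [0.05,[0.5,0,0],0],
  [0.05,[0.5,0,-0.5],0],
  [0.05,[0.5,0,0],0],
  [0.05,[0,0,0],0],
  [0.05,[0,0,0],0],
  [0.05,[0,0,0],0],
  [0.05,[0,0,0],0],
  [0.05,[0,0,0],0],
  [0.05,[0,0,0],0],
  [0.05,[0,0,0],0],
])

```text
clock: 40.15
position: [0.5588, 0.1149, 0.1128]
orientation: [3.137, -0.001, -1.532]
ft_force: [-18.0, 2.3, 20.7]
finger_gap: 0.094
gripper_force: 63.8
```

Call:
carry_out([
  [0.08,[0,0,0],0],
  [0.12,[0,0,0],0],
  [0.16,[0,0,0],0],
  [0.2,[0,0,0],0],
  [0.25,[0,0,0],0],
  [0.3,[0,0,0],0],
  [0.3,[0,0,4],0],
  [0.3,[0,0,15],0],
  [0.3,[0,0,30],0],
  [0.3,[0,0,40],0],
])

```text
clock: 41.15
position: [0.5605, 0.1147, 0.2008]
orientation: [3.138, -0.001, -1.532]
ft_force: [1.1, 0.9, 0.6]
finger_gap: 0.298
gripper_force: 0.0
```

Call:
carry_out([
  [0.3,[-5,-30,0],0],
  [0.3,[-5,-30,0],0],
  [0.3,[-5,-35,0],0],
  [0.3,[-5,-35,0],0],
  [0.3,[-5,-35,0],0],
  [0.3,[-5,-35,0],0],
  [0.3,[-5,-35,0],0],
  [0.3,[-5,-35,0],0],
  [0.3,[0,-30,0],0],
  [0.3,[0,0,0],0],
])

```text
clock: 42.15
position: [0.5211, -0.1877, 0.2014]
orientation: [-3.141, -0.0, -1.535]
ft_force: [-0.1, 0.2, -0.6]
finger_gap: 0.302
gripper_force: 0.0
```

```bash
python3 - <<'E'
from h import *
s=snap('side');t=snap('top')
a=cv2.imread('pics/side0.png');b=cv2.imread('pics/top0.png')
for c,n,bx,o in((t,'top',(160,150,66,100),b),(s,'side',(235,110,92,70),a)):
  for I in(o,c['pixels']):
    k=big(blue(I),bx);ap=cv2.approxPolyDP(cv2.convexHull(k),4,True)[:,0];print(n,cv2.contourArea(k),ap.tolist(),[onplane(c,*p,.107)[:2].round(4).tolist() for p in ap])
T=t['pixels'];k=big(dark(T,90),(182,155,20,20));print('knob',cv2.minEnclosingCircle(k));k=big(dark(T,90),(175,185,32,14));print('bar',cv2.minAreaRect(k))
# feet seen through the cheek
print(s['pixels'][145:162,252:272].min(2))
E
```

```text
top 1051.5 [[212, 177], [211, 203], [171, 203], [172, 178]] [[0.6083, 0.0549], [0.5301, 0.0538], [0.528, 0.1718], [0.6032, 0.1737]]
top 10.0 [[212, 198], [210, 203]] [[0.5451, 0.0516], [0.53, 0.0568]]
side 340.0 [[293, 123], [303, 139], [280, 143], [271, 127]] [[0.6047, 0.1734], [0.6055, 0.0566], [0.5282, 0.057], [0.5263, 0.1712]]
side 247.0 [[261, 111], [262, 121], [235, 123], [235, 114]] [[0.5208, 0.3], [0.5071, 0.224], [0.4156, 0.2413], [0.4279, 0.3086]]
knob ((191.5, 159.0), 10.30786418914795)
bar ((190.5, 191.5), (13.0, 31.0), 90.0)
[[191 193 191 197 212 215 210 201 198 204 209 208 204 200 196 193 192 196
  198 203]
 [201 205 198 194 206 208 207 206 203 205 211 211 208 200 195 196 193 190
  191 191]
 [211 210 201 194 199 207 209 208 206 200 205 204 195 191 181 178 172 164
  163 152]
 [213 207 203 204 202 204 203 197 197 185 177 170 162 160 147 131 142 156
  163 145]
 [210 194 197 197 182 177 171 164 164 159 134 143 162 170 149 133 140 162
  169 144]
 [187 156 165 168 143 133 143 157 147 139 125 144 180 192 174 156 139 146
  149 146]
 [162 148 156 153 135 125 140 158 150 148 135 
[... 189 characters left out ...]
 184 149
  129 129]
 [173 143 145 151 170 181 158 147 165 192 195 180 138 139 176 191 187 164
  137 139]
 [164 148 147 150 173 194 178 143 146 181 194 188 160 129 151 178 177 166
  145 146]
 [165 151 146 150 169 194 186 151 131 161 190 194 179 137 138 156 160 155
  148 147]
 [164 157 148 146 162 193 192 172 133 140 179 190 175 148 144 145 148 147
  150 150]
 [144 160 148 143 150 184 194 185 148 139 161 176 168 150 145 149 148 148
  148 149]
 [103 162 150 144 147 170 188 180 161 143 147 155 157 147 148 148 148 149
  148 148]
 [ 88 141 149 148 146 146 172 167 156 144 148 147 149 146 148 148 147 147
  144 140]
 [117 101 146 148 146 139 156 154 151 148 147 148 148 148 146 144 144 141
  136 131]]
```

Call:
carry_out([
  [0.3,[-15,-40,0],0],
  [0.3,[-15,-40,0],0],
  [0.3,[-15,-40,0],0],
  [0.3,[-15,-40,0],0],
  [0.3,[-15,-40,0],0],
  [0.3,[-15,-40,0],0],
  [0.3,[-15,-40,0],0],
  [0.3,[-15,-40,0],0],
  [0.3,[-10,-20,0],0],
  [0.3,[0,0,0],0],
])

```text
clock: 43.25
position: [0.3906, -0.5263, 0.2006]
orientation: [3.141, 0.0, -1.534]
ft_force: [0.4, 0.4, -0.5]
finger_gap: 0.3
gripper_force: 0.0
```

```bash
python3 - <<'E'
from h import *
s=snap('side');t=snap('top')
a=cv2.imread('pics/side0.png');b=cv2.imread('pics/top0.png')
for c,n,bx,o in((t,'top',(165,165,56,50),b),(s,'side',(262,115,60,50),a)):
  for I in(o,c['pixels']):
    k=big(blue(I),bx);ap=cv2.approxPolyDP(cv2.convexHull(k),4,True)[:,0];print(n,cv2.contourArea(k),ap.tolist(),[onplane(c,*p,.107)[:2].round(4).tolist() for p in ap])
for I in(b,t['pixels']):
  k=big(dark(I,90),(182,155,20,20));print('knob',cv2.minEnclosingCircle(k));k=big(dark(I,90),(175,185,32,14));print('bar',cv2.minAreaRect(k))
  print('column through lid, -x edge gap to knob plate',I[170:182,178].tolist())
E
```

```text
top 1051.5 [[212, 177], [211, 203], [171, 203], [172, 178]] [[0.6083, 0.0549], [0.5301, 0.0538], [0.528, 0.1718], [0.6032, 0.1737]]
top 1050.5 [[212, 177], [211, 203], [171, 203], [172, 178]] [[0.6083, 0.0549], [0.5301, 0.0538], [0.528, 0.1718], [0.6032, 0.1737]]
side 340.0 [[293, 123], [303, 139], [280, 143], [271, 127]] [[0.6047, 0.1734], [0.6055, 0.0566], [0.5282, 0.057], [0.5263, 0.1712]]
side 3.0 [[301, 136]] [[0.605, 0.0777]]
knob ((191.0, 165.0), 7.280210018157959)
bar ((191.0, 192.0), (6.0, 20.0), 90.0)
column through lid, -x edge gap to knob plate [[199, 219, 224], [199, 219, 223], [199, 219, 224], [197, 218, 223], [195, 216, 221], [184, 203, 209], [159, 159, 158], [158, 115, 94], [155, 98, 65], [151, 95, 62], [151, 95, 63], [150, 95, 63]]
knob ((191.35470581054688, 165.14956665039062), 6.74409294128418)
bar ((191.0, 192.0), (6.0, 20.0), 90.0)
column through lid, -x edge gap to knob plate [[216, 230, 235], [214, 229, 233], [213, 228, 233], [211, 227, 232], [210, 227, 231], [200, 218, 222], [175, 173, 172], [171, 126, 103], [167, 106, 71], [163, 104, 68], [162, 103, 67], [160, 102, 67]]
```

The lid, bar and knob are back on their original pixels in the top view, and the magazine hasn't shifted. Handing in.

```bash
python3 -c "
from rig import job_done
print(job_done())"
```

```text
the job is handed in; nothing more can be done
None
```

I handed the job in at about 43 s: the lock was freed with a quarter turn, the tube laid in cap to the +y side and rolled down behind the other two, and the lid was shut again. Two blemishes: the tube caught the mouth's edge on the way in (39 N at the wrist when read, so the peak may have been higher), and I viewed 11 pictures instead of 10.

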